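# Spring check of a three-point engine mount

### The job

Check both springs of the three-point engine mount: with the fingertips, gently press each of its two front corners, left and right, down until that corner's dial hand stands between the two prongs of the limit fork on its dial, and let the corner come back up by itself. At the end the mount is up at rest and the brass maximum hand, which stays at the furthest reading and cannot be set back, is left between the prongs on both dials, so never press further than the prongs allow. Grip or lift nothing, and leave the loose parts lying around and on the stand where they are.

Things in the scene. Friction and masses are not known exactly. Their poses are not given: they have to be found in the camera images.
- mount_stand: grey cast bed 160 x 420 x 12 mm, fixed to the counter, its long side across the robot's view, with the mount in the middle and a dial gauge at either end. Origin: centre of its underside; x points away from the robot, y to the left, z up; turned at most 0.2 rad. Highest points above the counter: dials 95 mm, pulley bolt 95 mm
- mount_plate: triangular aluminium engine mount, 9 mm thick, on a ball at the back (origin: ball centre, 50 mm above the counter, 45 mm behind the stand's centre; axes as the stand's at rest) and a coil spring under each front corner. A black 86 mm pulley is bolted on it, 60 mm in front of the ball. The corners tilt independently: pressing one button hardly moves the other
- left_pad (a point): centre of the top of the left (+y of the stand) front corner's pressing button: flat steel disc, 25 mm diameter, 5 mm high, top 59.5 mm above the counter at rest, 92 mm to the left of the ball and 92 mm in front of it. It sinks when pressed. The dial's rim begins 35 mm further out; nothing stands above the button
- left_corner (a joint): tilt of the left corner, rad: 0 = up at rest on its stop, grows as the button is pressed down (0.01 rad = 1.3 mm at the button), hard stop at 0.11 (14.3 mm). The spring pushes back with about 5 N at first and about 0.65 N more per mm, and returns it to 0
- left_hand (a joint): long thin black hand of the left dial, rad clockwise from its rest mark (about eight o'clock): about 36 x the tilt, 0.28 rad per mm of button travel. Dial: 84 mm diameter, a graduation per mm, longer ones at 0, 5, 10; face tilted 0.55 rad to the robot, twelve o'clock on its far side, glazed (hands cannot be touched); centre 77 mm outside the button, 64 mm above the counter
- left_max_hand (a joint): shorter brass hand with a round paddle end on the left dial, rad, same zero and direction as the black hand, which pushes it ahead (reading within about 0.05 rad of the black hand's furthest). It stays where it was pushed furthest and cannot be turned back
- left_limit (a joint): dark limit fork at the rim of the left dial, set before the check and different each time (1.6 to 3.0): reading at the middle of its window, rad, same zero and direction as the hands. Its two prongs bound a window of 0.45 rad (1.6 mm of button travel) either side of the middle; it cannot be touched
- left_max_tip (a point): point on the brass maximum hand of the left dial, 27.5 mm from the dial's centre
- left_limit_mid (a point): point midway between the prongs of the left dial's limit fork, 27.5 mm from the dial's centre
- right_pad (a point): centre of the top of the right (-y of the stand) front corner's pressing button: flat steel disc, 25 mm diameter, 5 mm high, top 59.5 mm above the counter at rest, 92 mm to the right of the ball and 92 mm in front of it. It sinks when pressed. The dial's rim begins 35 mm further out; nothing stands above the button
- right_corner (a joint): tilt of the right corner, rad: 0 = up at rest on its stop, grows as the button is pressed down (0.01 rad = 1.3 mm at the button), hard stop at 0.11 (14.3 mm). The spring pushes back with about 5 N at first and about 0.65 N more per mm, and returns it to 0
- right_hand (a joint): long thin black hand of the right dial, rad clockwise from its rest mark (about eight o'clock): about 36 x the tilt, 0.28 rad per mm of button travel. Dial: 84 mm diameter, a graduation per mm, longer ones at 0, 5, 10; face tilted 0.55 rad to the robot, twelve o'clock on its far side, glazed (hands cannot be touched); centre 77 mm outside the button, 64 mm above the counter
- right_max_hand (a joint): shorter brass hand with a round paddle end on the right dial, rad, same zero and direction as the black hand, which pushes it ahead (reading within about 0.05 rad of the black hand's furthest). It stays where it was pushed furthest and cannot be turned back
- right_limit (a joint): dark limit fork at the rim of the right dial, set before the check and different each time (1.6 to 3.0): reading at the middle of its window, rad, same zero and direction as the hands. Its two prongs bound a window of 0.45 rad (1.6 mm of button travel) either side of the middle; it cannot be touched
- right_max_tip (a point): point on the brass maximum hand of the right dial, 27.5 mm from the dial's centre
- right_limit_mid (a point): point midway between the prongs of the right dial's limit fork, 27.5 mm from the dial's centre
- bearing: loose ball bearing, 42 mm diameter, 11 mm thick, lying on the stand's bed at the left back corner; origin: centre of its underside
- spark_plug_near: loose spark plug, 80 x 24 x 21 mm, lying on the stand's bed at the right back corner; origin: under its middle
- spark_plug_b: loose spark plug, 80 x 24 x 21 mm, lying on the counter near the robot; origin: under its middle
- part_box: loose red cardboard part box, 102 x 56 x 41 mm, lying on the counter near the robot; origin: centre of its underside
- screwdriver: loose red screwdriver, 200 x 31 x 27 mm, lying on the counter near the robot; origin: under its middle

How it is judged:
By the outcome, as a careful person would: the job done as asked, in the order asked, and still so for the second after the job is handed in, with the robot touching nothing.
It also fails if it takes over 54 s, if anything falls off the work surface, if the arm or the gripper's body presses on something with over 40 N, if the wrist force passes 120 N, or if a joint passes its speed limit or range.

### The arm

A 6-joint arm with a two-finger parallel gripper is mounted at the origin on a cart in front of the work surface, level with it; the furniture and walls round the work are solid. World frame = base frame: x ahead of the robot, y to its left, z up, the work surface at z = 0. Lengths are in mm, angles in rad, forces in N, time in s.
With the tool pointing down it reaches from about 325 to 850 mm from the base axis. Payload 15.5 kg.
Tool frame: the origin (TCP) lies at the very end of the fingers, on their centre line; the grasp point (between the pads) lies 19 mm behind it; z points along the fingers, y is the line along which they close (so a half turn about z gives the same grasp; the last joint's range is limited). The gripper opens to 91 mm and grips with 3 to 60 N. Pads are 32 mm wide; open, the fingers measure 118 mm over their backs; the gripper's body (76 mm by 178 mm) begins 60 mm behind the grasp point.
Start: joints at [-1.403, 0.494, 1.345, -0, 1.302, -0.096], TCP at [162.367, -603.542, 213.915] pointing down, gripper open.
Joint ranges: [-2.91, 2.91], [-0.82, 2.16], [0.22, 2.67], [-1.22, 4.37], [0.12, 2.79], [-3.08, 3.08]. Speed limits (rad/s): [1.89, 1.89, 2.57, 3.01, 3.01, 3.01].

### API

Orientations are given as a 3x3 rotation matrix whose columns are the frame's x, y, z axes.
In Python, from rig import manip, vision gives the robot as it stands. Calls block until the motion is done:
- manip.goto(position, orientation): joint-space move of the TCP to a pose.
- manip.line_to(position, orientation=None, vel=150, threshold=None): straight line of the TCP; orientation=None keeps the orientation; vel is the mean speed in mm/s. With threshold (N) it stops when the force on the tool has changed by that much, and returns True; else False.
- manip.movej(angles): joint-space move.
- manip.command_gripper(opening, force=None): finger opening in mm; force is the grip in N (None keeps the last); returns when the fingers have stopped.
- manip.pause(seconds).
- manip.ik(position, orientation): joint angles nearest the present ones, or None.
- vision.capture(name): name is "scene" or "side" or "wrist"; returns the picture (384x512x3 uint8, red, green, blue); there is no depth.
- vision.camera_params(name): a dict with "camera_matrix" (3x3 intrinsics, pixels), "distortion" ([k1, k2, p1, p2, k3] as OpenCV has them; the pictures are not rectified), "world_from_camera" (4x4, takes a point from camera to world coordinates). Camera axes: x right, y down, z forward; pixel columns grow to the right and rows downward; lengths in mm; the calibration is good to about 2 mm. A picture is of the moment at which its call begins: read the wrist's pose just before it. camera_params takes no time and is no camera call; for the wrist camera it gives the pose at the moment of the call.
A pose or a line that the arm cannot do raises manip.IKError and nothing moves.
- manip.finish_job(): hands the job in; it is judged then, once.
Readings, each from a call of its own:
- manip.get_clock(): time.
- manip.get_q(): joint angles.
- manip.get_dq(): joint speeds.
- manip.get_tau(): joint torques, N m.
- manip.get_position(): TCP position.
- manip.get_tool_rot(): TCP orientation.
- manip.get_wrist_force(): force on the tool from outside, world axes, zero at the start.
- manip.get_ft_torque(): the same for the moment, N m.
- manip.get_opening(): finger opening in mm.
- manip.get_gripper_force(): force on a finger pad.
Only numpy, scipy, OpenCV 4.12 (cv2) and the standard library are available. Lean on these libraries where they do the work, as an engineer would, in place of code of your own. Each camera call takes 0.05 s, during which the arm holds its last target. There are 200 camera calls.

## Working session

There is one attempt and no reset: what is moved stays moved. The work goes in short steps, each a Python script; the robot and the scene stay as the last script left them, time stands still between calls to the robot, and variables do not carry over. Pictures are saved under pics/ and viewed, at most 10 in all, crops included, and the job is handed in when it is done.

```bash
mkdir -p pics
python3 - <<'E'
from rig import manip, vision
import cv2, numpy as np
a=[]
for n in("scene","side"):
    im=vision.capture(n);cv2.imwrite(f"pics/{n}0.png",im[...,::-1]);
    p=vision.camera_params(n);print(n,np.round(p["camera_matrix"],1).tolist(),p["distortion"],np.round(p["world_from_camera"],3).tolist())
print(manip.get_clock())
E
```

```text
scene [[356.6, 0.0, 251.9], [0.0, 356.6, 191.1], [0.0, 0.0, 1.0]] [-0.10413309  0.          0.          0.          0.        ] [[0.769, -0.336, 0.544, 100.675], [-0.639, -0.417, 0.646, -579.325], [0.009, -0.845, -0.535, 553.066], [0.0, 0.0, 0.0, 1.0]]
side [[399.7, 0.0, 255.3], [0.0, 399.7, 184.9], [0.0, 0.0, 1.0]] [0.03112006 0.         0.         0.         0.        ] [[0.994, -0.021, 0.106, 482.704], [-0.106, -0.386, 0.916, -808.701], [0.021, -0.922, -0.386, 396.93], [0.0, 0.0, 0.0, 1.0]]
0.1
```

View pics/scene0.png

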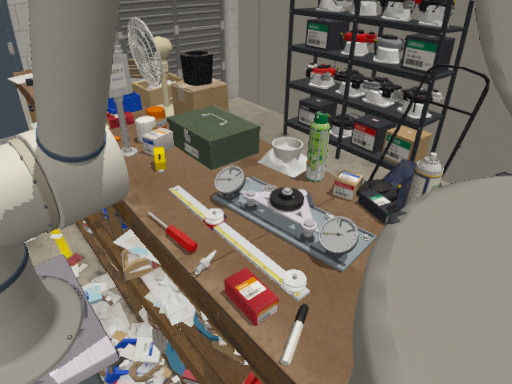

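View pics/side0.png

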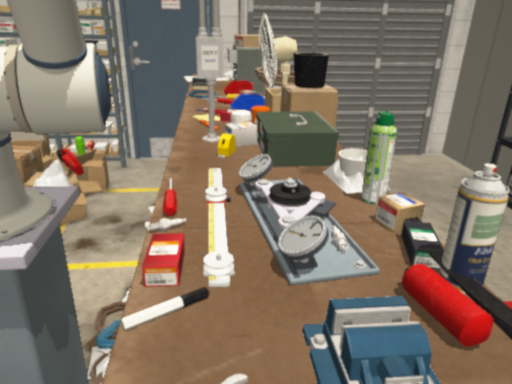

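The scene picture shows the stand with its left dial at about (229,180) and right dial at about (339,235). In the side picture they are at about (256,168) and (303,237). I'll triangulate both dials for a coarse stand pose.

```bash
cat > h.py <<'E'
from rig import manip, vision
import cv2, numpy as np
def ray(P,uv):
    K=P["camera_matrix"];T=np.array(P["world_from_camera"])
    q=cv2.undistortPoints(np.array([[uv]],float),np.array(K),np.array(P["distortion"]))[0,0]
    return T[:3,3],T[:3,:3]@np.array([q[0],q[1],1.])
def plane(P,uv,z):
    o,d=ray(P,uv);return o+d*(z-o[2])/d[2]
def tri(r):
    A=np.zeros((3,3));b=np.zeros(3)
    for o,d in r:
        d=d/np.linalg.norm(d);M=np.eye(3)-np.outer(d,d);A+=M;b+=M@o
    return np.linalg.solve(A,b)
def proj(P,X):
    T=np.linalg.inv(np.array(P["world_from_camera"]))
    return cv2.projectPoints(np.array(X,float).reshape(-1,1,3),cv2.Rodrigues(T[:3,:3])[0],T[:3,3],np.array(P["camera_matrix"]),np.array(P["distortion"]))[0][:,0]
E
python3 - <<'E'
from h import *
S=vision.camera_params("scene");D=vision.camera_params("side")
for a,b in (((229,180),(256,168)),((339,235),(303,237))):
    print(tri([ray(S,a),ray(D,b)]).round(1),plane(S,a,64).round(1),plane(D,b,64).round(1))
W=vision.camera_params("wrist");T=np.array(W["world_from_camera"]);R=manip.get_tool_rot();p=manip.get_position()
print((R.T@T[:3,:3]).round(3),(R.T@(T[:3,3]-p)).round(1),np.round(W["camera_matrix"],0),R.round(2))
E
```

```text
[588.4  97.7  60.4] [585.4  93.3  64. ] [586.9  86.8  64. ]
[ 629.3 -244.8   64.9] [ 631.  -243.8   64. ] [ 629.3 -244.1   64. ]
[[-0.    -0.96  -0.278]
 [ 1.    -0.     0.   ]
 [-0.    -0.278  0.96 ]] [  78.5   -0.8 -170. ] [[264.   0. 256.]
 [  0. 264. 192.]
 [  0.   0.   1.]] [[ 0.97  0.26 -0.  ]
 [ 0.26 -0.97  0.  ]
 [ 0.   -0.   -1.  ]]
```

```bash
cat >> h.py <<'E'
def Rt(yaw,side): # tool x outwards (side=+1 left, -1 right), z down
    a=yaw+side*np.pi/2; x=np.array([np.cos(a),np.sin(a),0]);z=np.array([0,0,-1.]);return np.c_[x,np.cross(z,x),z]
E
python3 - <<'E'
from h import *
yaw=.119
for s,p in((-1,(620,-165)),(1,(598,18))):
    for z in(300,160,50): print(s,z,np.round(manip.ik([*p,z],Rt(yaw,s)),2))
p=manip.get_position(); manip.command_gripper(0)
manip.line_to([p[0]+40,p[1]+60,330],vel=300)
manip.goto([620,-165,300],Rt(yaw,-1)); print(manip.get_clock())
manip.line_to([620,-165,130],vel=200)
manip.pause(.2)
import pickle
P=vision.camera_params("wrist");im=vision.capture("wrist");cv2.imwrite("pics/w1.png",im[...,::-1]);pickle.dump(P,open("w1.pkl","wb"))
print(manip.get_clock(),manip.get_position(),manip.get_wrist_force())
for n in range(1):
    for z,q in((59.5,(620,-165)),(64,(629.3,-244.5))): print(proj(P,[[*q,z]]))
E
```

```text
-1 300 [-0.35  0.45  1.17 -0.    1.51  2.67]
-1 160 [-0.35  0.57  1.37 -0.    1.21  2.67]
-1 50 [-0.35  0.7   1.46 -0.    0.98  2.67]
1 300 [-0.07  0.39  1.29 -0.    1.47 -0.19]
1 160 [-0.07  0.51  1.48 -0.    1.15 -0.19]
1 50 [-0.07  0.65  1.57 -0.    0.91 -0.19]
4.45
5.7 [ 620.37641237 -165.14099884  130.8524949 ] [ 0.52369914  0.24862326 -0.57956912]
[[255.91759919 200.52689718]]
[[256.14537898 113.59925343]]
```

View pics/w1.png

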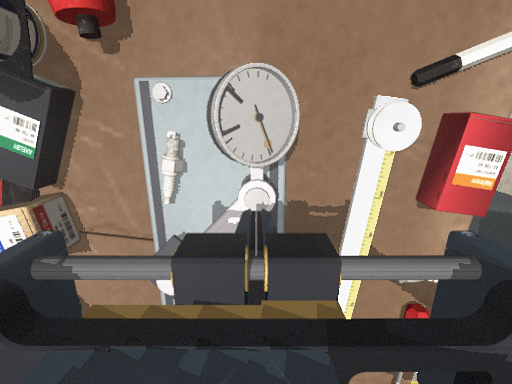

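The wrist view shows the right dial centred at about (258,116), with its hand at rest towards (270,152). The fork prongs are near (232,90) and (230,132), and the button is at about (257,196), where predicted. Next I'll rectify the dial to read angles.

```bash
cat >> h.py <<'E'
def rect(P,im,C,yaw,n=400,h=46):
    xs=np.array([np.cos(yaw),np.sin(yaw),0]);r=np.array([np.sin(yaw),-np.cos(yaw),0]);u=np.cos(.55)*xs+np.array([0,0,np.sin(.55)])
    g=np.linspace(-h,h,n);X,Y=np.meshgrid(g,-g)
    W=np.array(C)+X[...,None]*r+Y[...,None]*u
    m=proj(P,W.reshape(-1,3)).reshape(n,n,2).astype(np.float32)
    return cv2.remap(im,m[...,0],m[...,1],cv2.INTER_CUBIC)
E
python3 - <<'E'
from h import *
import pickle
P=pickle.load(open("w1.pkl","rb"));im=cv2.imread("pics/w1.png")
C=[629.6,-242.5,64]; C=plane(P,(257.5,115.5),64);print(C)
a=rect(P,im,C,.119)
cv2.drawMarker(a,(200,200),(0,0,255),0,12,1)
b=cv2.resize(im[160:226,224:290],(400,400),interpolation=cv2.INTER_CUBIC)
cv2.imwrite("pics/c1.png",np.hstack([a,b]))
E
```

```text
[ 627.952698   -243.07512474   64.        ]
```

View pics/c1.png

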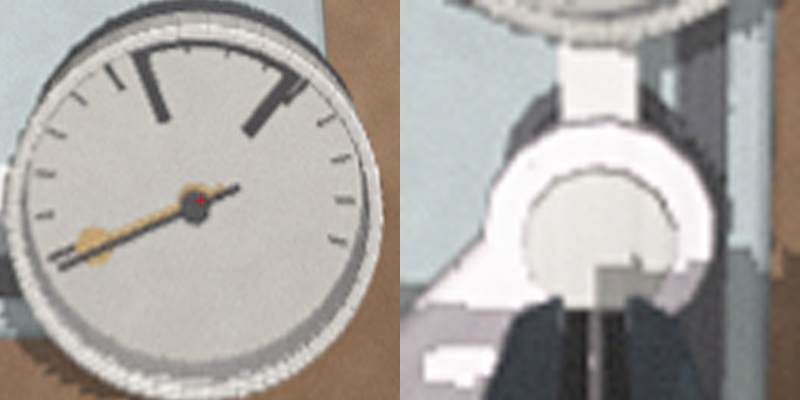

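The rectified crop shows the hub at (195,206) and the black hand tip at (60,267), about 246° clockwise. The fork prongs lie at about -20° and +37.5°, so the limit middle is about 2.15 rad, or 7.7 mm of travel. The button centre is under the fingers. I'll press partway, read the dial, then correct.

```bash
cat >> h.py <<'E'
def read(P,im,C,yaw):
    a=rect(P,im,C,yaw)   # RGB
    pol=cv2.warpPolar(a,(100,720),(199.5,199.5),200,cv2.WARP_POLAR_LINEAR).astype(int) # radius 2px/bin, 0.46mm/bin
    g=pol.max(2); dark=(g<95)
    br=(pol[...,0]-pol[...,2]>60)
    k=lambda m:(np.rad2deg(np.angle((m*np.exp(1j*np.arange(720)/720*2*np.pi)).sum()))+90)%360
    s=dark[:,28:42].sum(1); s=s*(s>=s.max()-4)
    t=br[:,50:66].sum(1)
    return a,k(s),k(t),s.max(),t.sum()   # deg clockwise from 12: black, brass
def adjust(C,yaw,dx,dy):
    return np.array(C)+dx*np.array([np.sin(yaw),-np.cos(yaw),0])+dy*(np.cos(.55)*np.array([np.cos(yaw),np.sin(yaw),0])+np.array([0,0,np.sin(.55)]))
E
python3 - <<'E'
from h import *
import pickle
yaw=.119
C=adjust([627.95,-243.08,64],yaw,-1.1,-1.4);print(C)
P=pickle.load(open("w1.pkl","rb"));im=cv2.imread("pics/w1.png")[...,::-1].copy()
print(read(P,im,C,yaw)[1:])
out=[]
manip.line_to([620,-165,65],vel=100)
f0=manip.get_wrist_force()
for z in(59.5,57,55):
    manip.line_to([620,-165,z],vel=15);manip.pause(.25)
    P=vision.camera_params("wrist");im=vision.capture("wrist")
    r=read(P,im,C,yaw);print(z,manip.get_position().round(2),(manip.get_wrist_force()-f0).round(1),r[1:])
cv2.imwrite("pics/p1.png",np.hstack([r[0],cv2.resize(im[60:260,156:356],(400,400))])[...,::-1]);print(manip.get_clock())
E
```

```text
[ 626.63431525 -242.12947497   63.26823788]
(np.float64(244.77381004050955), np.float64(249.1976007472404), np.int64(12), np.int64(262))
59.5 [ 620.13 -165.06   59.64] [-1.2 -0.5  4.3] (np.float64(246.76363661356214), np.float64(250.67914844379683), np.int64(14), np.int64(292))
57 [ 620.06 -165.19   57.24] [-2.2 -1.9  6.5] (np.float64(285.5), np.float64(289.656985890636), np.int64(14), np.int64(308))
55 [ 620.04 -165.26   55.33] [-2.7 -2.2  7.4] (np.float64(317.73376590638713), np.float64(320.2284505372959), np.int64(14), np.int64(319))
8.5167
```

View pics/p1.png

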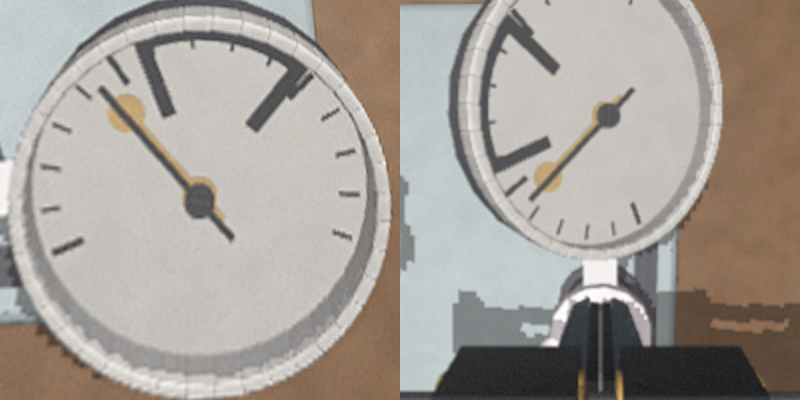

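The black and brass hands move together and the dial reads about 318°. The fork middle is about 8.5°, so about 3 mm remains.

Run:
```python
from h import *
yaw=.119
C=[626.63,-242.13,63.27]
def look():
    P=vision.camera_params("wrist");im=vision.capture("wrist");return read(P,im,C,yaw)
for z in(53.2,52.1):
    manip.line_to([620,-165,z],vel=12);manip.pause(.25);r=look();print(z,manip.get_position()[2],r[1:])
manip.line_to([620,-165,66],vel=30);manip.pause(.3)
r=look();print(r[1:],manip.get_wrist_force())
a=r[0]
# on to the left
manip.line_to([620,-165,170],vel=200)
manip.goto([598,18,170],Rt(yaw,1))
manip.line_to([598,18,130],vel=150);manip.pause(.3)
P=vision.camera_params("wrist");im=vision.capture("wrist");cv2.imwrite("pics/w2.png",im[...,::-1])
import pickle;pickle.dump(P,open("w2.pkl","wb"))
Cl=np.array(C)+338*np.array([-np.sin(yaw),np.cos(yaw),0])
b=rect(P,im,Cl,yaw);cv2.drawMarker(b,(200,200),(255,0,0),0,12,1)
q=proj(P,[[598,18,59.5]])[0];print(q,manip.get_clock())
x,y=map(int,q);c=im[y-40:y+26,x-33:x+33]
o=np.hstack([a,b]);cv2.imwrite("pics/p2.png",o[...,::-1]);cv2.imwrite("pics/b2.png",cv2.resize(c,(400,400),interpolation=2)[...,::-1])
```

```text
53.2 53.61864120886462 (np.float64(347.0), np.float64(347.5482912731677), np.int64(14), np.int64(345))
52.1 52.573568778019315 (np.float64(4.7363633864378585), np.float64(3.9736232235350997), np.int64(14), np.int64(352))
(np.float64(245.0294124428828), np.float64(4.058874504967747), np.int64(14), np.int64(467)) [0.263952   0.47872759 0.56878272]
[255.78044998 201.50263956] 14.5917
```

View pics/p2.png

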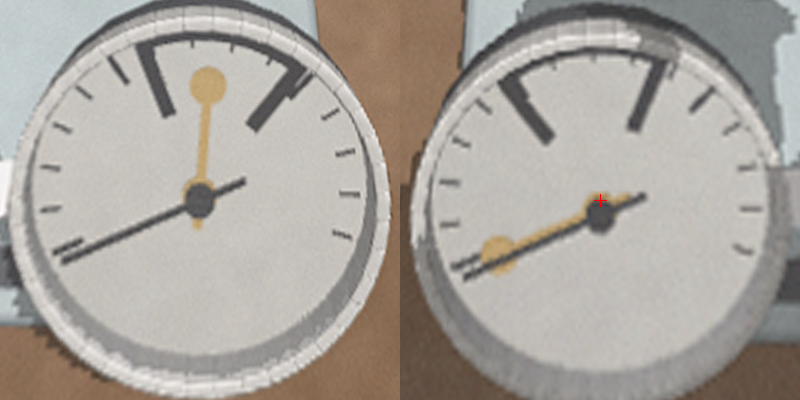

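View pics/b2.png

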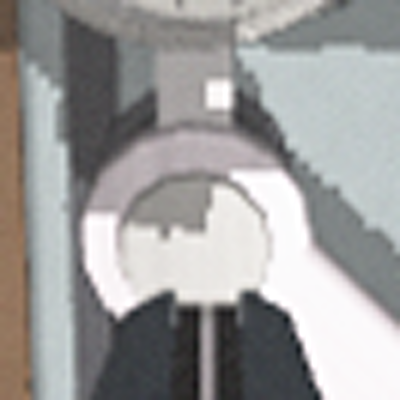

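On the right dial the brass hand rests at 4°, between the prongs at -20° and 37°, and the black hand is back at rest. On the left dial the hub is at (600,216) and the prongs are at about -34° and 22°, so the middle is about -5.6° (354°). The left button is under the fingers.

Run:
```python
from h import *
yaw=.119
C=adjust(np.array([626.63,-242.13,63.27])+338*np.array([-np.sin(yaw),np.cos(yaw),0]),yaw,0,-3.7)
def look():
    P=vision.camera_params("wrist");im=vision.capture("wrist");return read(P,im,C,yaw)
print(look()[1:])
manip.line_to([598,18,63],vel=100)
def press(z):
    manip.line_to([598,18,z],vel=12);manip.pause(.25);r=look();print(z,manip.get_position()[2],r[1:]);return r
press(58);press(56);r=press(54.8)
cv2.imwrite("pics/p3.png",r[0][...,::-1]);print(manip.get_clock())
```

```text
(np.float64(245.98461508456313), np.float64(250.27830284206186), np.int64(14), np.int64(266))
58 58.45405697794608 (np.float64(267.26576642794225), np.float64(271.3088645326066), np.int64(14), np.int64(300))
56 56.53580045567687 (np.float64(299.0), np.float64(302.32343475361307), np.int64(14), np.int64(307))
54.8 55.33387184133326 (np.float64(318.2663556626309), np.float64(320.28520602145375), np.int64(14), np.int64(317))
17.4917
```

View pics/p3.png

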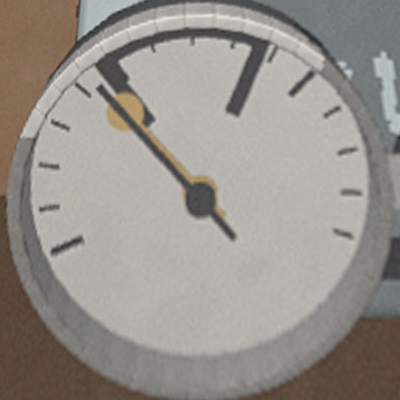

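The left black hand is at 318°, with the prongs at about -35° and 22°. About 36° remains, or 2.15 mm.

Run:
```python
from h import *
yaw=.119
C=adjust(np.array([626.63,-242.13,63.27])+338*np.array([-np.sin(yaw),np.cos(yaw),0]),yaw,0,-3.7)
def look():
    P=vision.camera_params("wrist");im=vision.capture("wrist");return read(P,im,C,yaw)
for z in(53.6,52.6):
    manip.line_to([598,18,z],vel=12);manip.pause(.25);print(z,manip.get_position()[2],look()[1:])
manip.line_to([598,18,66],vel=30);manip.pause(.3)
r=look();print(r[1:])
manip.line_to([598,18,200],vel=200);manip.pause(.5)
S=vision.capture("scene");cv2.imwrite("pics/f.png",np.hstack([r[0],cv2.resize(S[150:290,190:390],(400,400))])[...,::-1]);print(manip.get_clock(),manip.get_wrist_force())
```

```text
53.6 54.174880418470664 (np.float64(338.0144931052283), np.float64(338.64451348514456), np.int64(14), np.int64(320))
52.6 53.19858318949574 (np.float64(354.29746946852003), np.float64(353.7815842271258), np.int64(14), np.int64(317))
(np.float64(246.00000000000003), np.float64(353.90348541977926), np.int64(14), np.int64(456))
20.9083 [ 0.33249192  0.11729739 -0.57820361]
```

View pics/f.png

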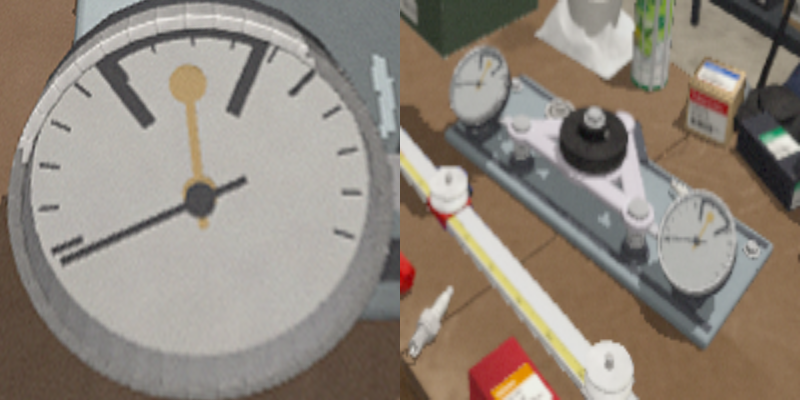

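Both brass hands stand between their prongs (left at 354° in the middle of its fork), the mount is back up, and the loose parts are undisturbed.

```bash
python3 -c "
from rig import manip
print(manip.finish_job())"
```

```text
the job is handed in; nothing more can be done
None
```

I pressed both front corners and let them spring back; the brass maximum hands rest between the prongs on both dials, and I handed the job in at about 21 s of the 54 s allowed.

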